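Load a specimen carrier on the microscope stage and start the scan

ROBOT

A 6-joint arm with a two-finger parallel gripper is mounted at the origin on the work surface. World frame = base frame: x ahead of the robot, y to its left, z up, the work surface at z = 0. Lengths are in m, angles in rad, forces in N, time in s.
With the tool pointing down it reaches from about 0.375 to 0.975 m from the base axis. Payload 3.8 kg.
Tool frame: the origin (TCP) lies on the centre line of the jaws, within the pads' length; the fingertips stand 19 mm ahead of it and the grasp point (between the pads) is the TCP; z points along the fingers, y is the line along which they close (so a half turn about z gives the same grasp; the last joint's range is limited). The gripper opens to 88 mm and grips with 3 to 60 N. Pads are 18 mm wide; open, the fingers measure 123 mm over their backs; the gripper's body (75 mm by 187 mm) begins 45 mm behind the grasp point.
Start: joints at [-1.15, 0.264, 1.604, -0, 1.274, -0.037], TCP at [0.298, -0.605, 0.258] pointing down, gripper open.
Joint ranges: [-2.63, 2.63], [-0.94, 2.18], [0.31, 2.57], [-1.31, 4.45], [0, 2.66], [-2.55, 2.55]. Speed limits (rad/s): [2.57, 2.57, 3.14, 3.14, 3.14, 3.14].

INTERFACE

Orientations are given as a rotation vector (axis times angle).
In Python, from rig import env gives the robot as it stands.
- The arm moves only by the shell command python3 -m pendant 'ROWS' [OPENING] [FORCE]. ROWS is JSON, a list of rows, each a list of 6 numbers: the shift along the tool's x, y, z in cm, then the turn, a rotation vector about the tool's x, y, z in rad. A call has 1 to 20 rows; each row is the pose to reach, as a shift and turn from the pose commanded when the call began, along the tool's axes at that moment; what a row does not reach only later rows make up. A row lasts 1/8 s, in which the tool goes at most 62.5 mm and 10.7 degrees, less where a joint would pass 70% of its speed; a pose out of reach is approached as far as the arm can. A call with a gripper value outside its range is refused whole. OPENING is the closure, from 0 (fully open) to 1 (shut), set as the call begins (- or left out, the last holds). The fingers move at their own pace and stop on an object; FORCE is the grip in N (left out, the last holds). Time passes only in rows, so rows that repeat a pose let the fingers close. It gives the time, the measured TCP pose, the force, the opening and the grip force at its end, in the units of the state.
- env.observe(): the state, without advancing time (a new reading comes with each control period).
- env.get_image(name): name is "scene" or "top" or "wrist"; returns a dict with "image" (384x512x3 uint8, red, green, blue), "depth" (384x512 float32, m along the optical axis (not along the pixel's ray), 0 where there is no reading), "fx", "fy", "cx", "cy" (pixels), "R" (3x3) and "t" (3): a world point X has camera coordinates R X + t. Camera axes: x right, y down, z forward; pixel columns grow to the right and rows downward; lengths in m; the calibration is good to about 2 mm. A picture is of the moment at which its call begins.
- env.sign_off(): hands the job in; it is judged then, once.
The state is a dict: "clock": time; "joint_pos": joint angles; "joint_velocities": joint speeds; "effort": joint torques, N m; "ee_pos": TCP position; "tcp_rot": TCP orientation; "force": force on the tool from outside, world axes, zero at the start; "ft_torque": the same for the moment, N m; "finger_gap": finger opening in m; "gripper_force": force on a finger pad.
Only numpy, scipy, OpenCV 4.12 (cv2) and the standard library are available. Lean on these libraries where they do the work, as an engineer would, in place of code of your own. Each camera call takes 0.05 s, during which the arm holds its last target. There are 200 camera calls.

TASK

Pull the blue-handled specimen carrier up out of the upright rack and lay it gently, specimen side up, into the pocket of the microscope's loading stage, so that its plate lies flat and fully down in the pocket with the handle sticking out through the notch. Let go of it, then swing the orange-knobbed clamp fully over the plate until it meets its stop, and finally press the green start button all the way down. Leave the other carriers in the rack, and the screwdriver, dish, bottle and jar where they are.

Things in the scene. Friction and masses are not known exactly. Their poses are not given: they have to be found in the camera images.
- carrier_blue: 110 g carrier to load: aluminium plate 80 x 44 x 8 mm with a straight BLUE handle. Origin: centre of plate's underside; x from handle to plate's free end, z out of the upper face (copper 24 mm specimen at x -12). Plate x -40..40, y -22..22, z 0..8; handle x -130..-40, y -7..7, z 0..12 (grip across y near x -85). Starts loose in a rack slot, plate down, upper face to the rack's front
- carrier_yellow: same carrier with a YELLOW handle and dark specimen, in another slot of the rack; leave it
- carrier_red: same carrier with a RED handle and brass specimen, in the remaining slot; leave it
- rack: fixed upright white rack, base 110 x 250 x 8 mm. Origin bottom centre; -x is its front, z up. Slots at y -74, 0, 74 mm, each 48 wide, 12.5 thick, 55 deep, mouths at about x 19, z 70; they lean back 20 deg: outward axis (0.342, 0, 0.940), so the handles lean away from the front. Pull 60 mm along the axis to clear. Which carrier is in which slot varies
- stage: fixed microscope loading stage: white base, grey deck spanning x -50..90, y -80..100 mm, deck top at z 60 mm. Origin: on the bench below the pocket's centre; -x is the side where the handle sticks out, z up; -x faces roughly to the left of the bench as the robot sees it
- pocket (a point): centre of the pocket's floor, 60 mm above the bench, axes as stage. Pocket 84 (x) x 48 (y) mm with aluminium rims 8 wide, 7 high (lower 4 mm straight, upper 3 mm beveled 45 deg). The -x rim has a 22 mm notch at y 0; the handle sticks out through it past the deck's edge (x -50). Seated, the carrier's frame coincides with this one within 2 mm play
- clamp (a joint): swing clamp on the stage, rad: 0 = closed at its hard stop, bar along the stage's -y over the plate; 1.0 to 1.5 at the start = open, bar towards +x. Vertical axis at x 22, y 70 mm of the stage; knob centre at (22 + 45 sin q, 70 - 45 cos q). Steel bar 12 wide, 6 thick, underside 70 mm above the bench (2 mm over a seated plate). Light friction (1 N at the knob), stays where left
- clamp_knob (a point): top centre (116 mm above the bench) of the clamp's orange knob, an upright cylinder 16 mm in diameter, 40 mm tall, standing on the bar 45 mm from the clamp's axis; moves with the clamp
- controller: fixed black scan controller box 120 x 100 x 45 mm with grey top; origin bottom centre; carries the green button
- start_top (a point): centre of the top of the green round start button (36 mm in diameter, facing up) on the controller; moves with it
- start (a joint): start button travel in m: 0 = up, 0.006 = fully down; springs back; about 5 N to push fully down
- screwdriver: screwdriver 150 mm long lying between rack and stage, before the controller; leave it
- dish: shallow glass dish 70 mm in diameter, 20 mm tall, near the robot; leave it
- bottle: white bottle 54 mm in diameter, 140 mm tall, right of the stage; leave it
- jar: amber jar 60 mm in diameter, 70 mm tall, before the rack; leave it
Things that resemble listed ones, but are neither listed nor needed, are in the scene too. What is shaped like the controller but brown is not meant. Leave any purple look-alike of the carrier_blue alone.

How it is judged:
On the way, in this order (a step that is already met when the one before it is completed fails the run):
1. the blue carrier is pulled clear of the rack (height (world z) of carrier_blue above 0.112 m and contact force between carrier_blue and rack below 0.05 N), for 0.1 s.
2. the blue carrier lies flat, fully down and square in the pocket, specimen up, and is let go (horizontal distance between carrier_blue and pocket below 0.005 m and z of carrier_blue in the frame of stage between 0.057 and 0.063 m and angle between carrier_blue's own z axis and vertical below 0.06 rad and angle between the x axis of carrier_blue and the x axis of stage, either way round below 0.1 rad and linear speed of carrier_blue below 0.02 m/s and contact force between carrier_blue and the fingers below 0.05 N), for 0.2 s.
3. the clamp is swung over the seated plate to its stop (horizontal distance between carrier_blue and pocket below 0.005 m and z of carrier_blue in the frame of stage between 0.057 and 0.063 m and angle between carrier_blue's own z axis and vertical below 0.06 rad and angle between the x axis of carrier_blue and the x axis of stage, either way round below 0.1 rad and value of joint clamp below 0.12 rad), for 0.2 s.
4. the start button is pressed down (value of joint start above 0.0045 m), for 0.05 s.
At the end, for the whole second after the job is handed in: Blue carrier at rest in the pocket: within 5 mm of its centre, at most 3 mm off the floor, level to 0.06 rad, square to 0.10 rad, specimen up; clamp within 0.12 rad of closed; start button pressed 4.5 mm after clamping and up again; other loose things moved under 25 mm (all of step 3 and linear speed of carrier_blue below 0.02 m/s and value of joint start below 0.002 m); the robot touches nothing.
It fails at once if the yellow or red carrier is moved by more than 25 mm (distance of any of carrier_yellow, carrier_red from where it was at the start of the episode above 0.025 m).
It fails at once if the screwdriver, dish, bottle or jar is moved by more than 25 mm (distance of any of screwdriver, dish, bottle, jar from where it was at the start of the episode above 0.025 m).
It fails at once if the blue carrier is dropped or thrown into the pocket (faster than 0.45 m/s within 40 mm of the pocket) (distance between carrier_blue and pocket below 0.04 m and linear speed of carrier_blue above 0.45 m/s).
It also fails if it takes over 58 s, if anything falls off the work surface, if the arm or the gripper's body presses on something with over 40 N, if the wrist force passes 120 N, or if a joint passes its speed limit or range.

## Working session

There is one attempt and no reset: what is moved stays moved. The work goes in short steps, Python scripts to look and compute and a shell command to move; the robot and the scene stay as the last step left them, time stands still between calls to the robot, and variables do not carry over. Pictures are saved under pics/ and viewed, at most 10 in all, crops included, and the job is handed in when it is done.

```bash
ls; mkdir -p pics; python3 - <<'E'
from rig import env
import numpy as np,cv2,pickle
s=env.observe();print(s)
o=[]
for n in("scene","top"):
    d=env.get_image(n);pickle.dump(d,open(f'pics/{n}.pkl','wb'));cv2.imwrite(f'pics/{n}.png',d['image'][...,::-1])
    print(n,d['R'],d['t'],d['fx'],d['cx'],d['cy'])
E
```

```text
pics
{'clock': 0.0, 'joint_pos': array([-1.14990132e+00,  2.64744593e-01,  1.60535635e+00, -1.34650710e-05,
        1.27375421e+00, -3.69050253e-02]), 'joint_velocities': array([ 0.00114138,  0.00145279,  0.00135256,  0.00055806,  0.00066851,
       -0.00076496]), 'effort': array([-1.47895124e-03, -5.02113032e+01, -3.56878531e+01,  7.28138024e-02,
        2.93985195e-02, -1.73179096e-04]), 'ee_pos': array([ 0.29804684, -0.6048755 ,  0.2564033 ]), 'tcp_rot': array([-3.05748707e+00, -7.12350027e-01,  6.97506554e-04]), 'force': array([ 0.44958217,  0.20417912, -0.62721996]), 'ft_torque': array([0.02730299, 0.04506762, 0.03174067]), 'gripper_force': 0.0, 'finger_gap': 0.0882025925772522}
scene [[ 0.48244117  0.87588835  0.00837354]
 [ 0.64415151 -0.34828961 -0.6810016 ]
 [-0.59356495  0.33393704 -0.73223405]] [-0.26283147 -0.21851438  1.99804435] 486.22486873232936 254.18982524343826 199.5964186050906
top [[ 0.02214588 -0.99974426 -0.00457896]
 [-0.99523915 -0.0216108  -0.09503691]
 [ 0.09491365  0.00666183 -0.99546322]] [0.02988245 0.48872263 1.05953291] 368.36508192629844 261.98246652500814 192.18043339528853
```

View pics/scene.png

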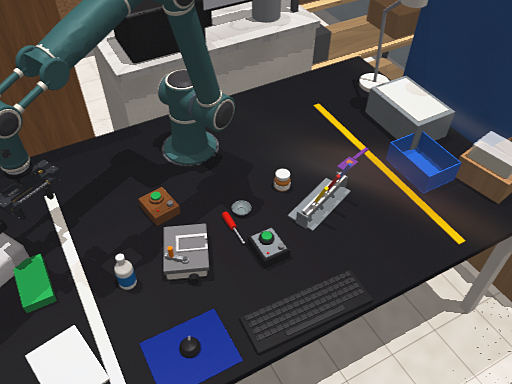

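View pics/top.png

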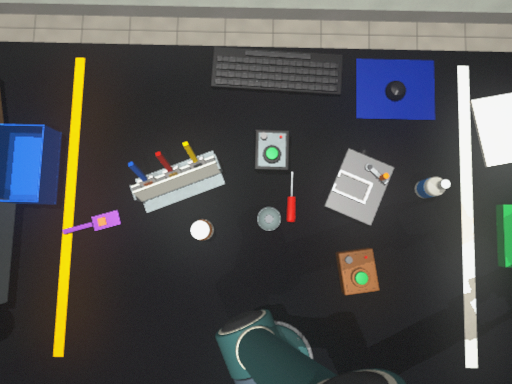

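The top view shows three handles at the rack: blue at (138,172), red at (164,161) and yellow at (190,152). The stage is at (360,185) with its knob at (385,176), and the green button on the black controller is at (272,153). The purple look-alike is at (105,221).

```bash
cat > h.py <<'E'
import numpy as np,cv2,pickle
from scipy.spatial.transform import Rotation as Ro
def ray(d,u,v,z):
    u=np.asarray(u,float);v=np.asarray(v,float)
    c=np.stack([(u-d['cx'])/d['fx'],(v-d['cy'])/d['fy'],np.ones_like(u)],-1)
    w=c@d['R'];o=-d['R'].T@d['t'];return o+w*((z-o[2])/w[...,2])[...,None]
def pts(d,m):
    v,u=np.nonzero(m&(d['depth']>0));z=d['depth'][v,u]
    c=np.stack([(u-d['cx'])/d['fx']*z,(v-d['cy'])/d['fy']*z,z],-1);return (c-d['t'])@d['R']
def hsv(d,lo,hi,box=None):
    h=cv2.cvtColor(d['image'],cv2.COLOR_RGB2HSV);m=cv2.inRange(h,lo,hi)>0
    if box:
        b=np.zeros_like(m);b[box[1]:box[3],box[0]:box[2]]=1;m&=b
    return m
C=dict(blue=((105,120,60),(125,255,255)),red=((0,150,60),(6,255,255)),yellow=((22,140,80),(34,255,255)),orange=((8,160,120),(20,255,255)),green=((45,120,60),(85,255,255)))
E
python3 - <<'E'
from h import *
d=pickle.load(open('pics/top.pkl','rb'))
for n,b in dict(blue=(122,150,160,190),red=(148,145,178,176),yellow=(175,135,205,168),orange=(375,165,400,190),green=(255,140,290,170)).items():
    p=pts(d,hsv(d,*C[n],b));print(n,len(p),p.mean(0).round(3),'lo',p[np.argsort(p[:,2])[:5]].mean(0).round(3),'hi',p[np.argsort(p[:,2])[-5:]].mean(0).round(3))
# stage deck by height
def box(b):
    m=np.zeros(d['depth'].shape,bool);m[b[1]:b[3],b[0]:b[2]]=1;return m
p=pts(d,box((310,135,410,240)));q=p[(p[:,2]>.05)&(p[:,2]<.075)]
r=cv2.minAreaRect((q[:,:2]*1000).astype(np.float32));print('deck',r,cv2.boxPoints(r).round(0).tolist(),np.median(q[:,2]))
m=hsv(d,(0,0,190),(180,60,255),(325,165,380,210));v,u=np.nonzero(m);w=ray(d,u,v,.067)
r=cv2.minAreaRect((w[:,:2]*1000).astype(np.float32));print('rim',r,len(w),cv2.boxPoints(r).round(0).tolist())
E
```

```text
blue 135 [0.528 0.373 0.14 ] lo [ 0.572  0.438 -0.002] hi [0.539 0.376 0.178]
red 114 [0.557 0.305 0.14 ] lo [ 0.608  0.362 -0.002] hi [0.564 0.305 0.179]
yellow 135 [0.586 0.238 0.127] lo [ 0.632  0.271 -0.003] hi [0.591 0.24  0.178]
orange 27 [ 0.53  -0.288  0.11 ] lo [ 0.53  -0.285  0.094] hi [ 0.532 -0.291  0.117]
green 114 [0.597 0.015 0.066] lo [0.612 0.008 0.057] hi [0.592 0.019 0.07 ]
deck ((507.3633117675781, -234.362060546875), (140.91598510742188, 181.59808349609375), 67.90737915039062) [[397.0, -265.0], [565.0, -334.0], [618.0, -203.0], [450.0, -135.0]] 0.059584828424557035
rim ((502.8716735839844, -215.45053100585938), (107.52005004882812, 150.22366333007812), 67.90220642089844) 474 [[413.0, -237.0], [552.0, -294.0], [593.0, -194.0], [454.0, -137.0]]
```

```bash
python3 - <<'E'
import cv2
a=cv2.imread('pics/top.png')
cv2.imwrite('pics/crop.png',cv2.hconcat([cv2.resize(a[135:215,115:235],(390,260),interpolation=2),cv2.resize(a[140:230,315:415],(390,260),interpolation=2)]))
E
```

```text
(no output)
```

View pics/crop.png

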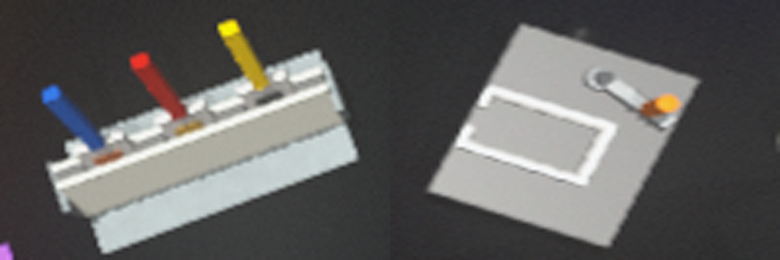

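The rack crop shows the blue handle at the left slot with its copper specimen. The stage crop shows the notch at the left, the pocket at its centre and the clamp open to the right. I'll write the goal helper, then fly over the stage for a close look.

```bash
cat >> h.py <<'E'
RX=np.array([.934,.357,0]);RX/=np.linalg.norm(RX);RY=np.cross([0,0,1],RX)
SY=np.array([.927,-.376,0]);SY/=np.linalg.norm(SY);SX=np.cross(SY,[0,0,1])
def tool(cx,cz,t):  # tool rotation on carrier axes, tilt t
    cy=np.cross(cz,cx);z=-np.cos(t)*cz+np.sin(t)*cx;return np.stack([np.cross(cy,z),cy,z],1)
def go(s,p,R):
    A=Ro.from_rotvec(s['tcp_rot']).as_matrix()
    print('row',(A.T@(np.array(p)-s['ee_pos'])*100).round(2),Ro.from_matrix(A.T@R).as_rotvec().round(3))
U=np.array([0,0,1.])
CXr=-(.342*RX+.940*U);CZr=-.940*RX+.342*U
E
python3 - <<'E'
from h import *
from rig import env
s=env.observe();go(s,[.50,-.21,.36],tool(SX,U,0));go(s,[.36,-.42,.36],tool(SX,U,0))
E
```

```text
row [ 35.57 -26.52 -10.29] [-0.002 -0.001 -0.728]
row [ 13.73 -13.87 -10.32] [-0.002 -0.001 -0.728]
```

```bash
python3 -m pendant '[[0,0,-6,0,0,0],[6,-6,-10.3,0,0,-0.15],[11,-9,-10.3,0,0,-0.3],[16,-13,-10.3,0,0,-0.45],[21,-17,-10.3,0,0,-0.6],[27,-21,-10.3,0,0,-0.728],[32,-24,-10.3,0,0,-0.728],[35.6,-26.5,-10.3,0,0,-0.728],[35.6,-26.5,-10.3,0,0,-0.728],[35.6,-26.5,-10.3,0,0,-0.728],[35.6,-26.5,-10.3,0,0,-0.728]]' 0.4
python3 - <<'E'
from h import *
from rig import env
d=env.get_image('wrist');pickle.dump(d,open('pics/w1.pkl','wb'));cv2.imwrite('pics/w1.png',d['image'][...,::-1])
s=env.observe();print(s['joint_pos'],s['ee_pos'],-d['R'].T@d['t'],d['R'][2],d['fx'])
E
```

```text
clock: 1.48
ee_pos: [0.4999, -0.2116, 0.3604]
tcp_rot: [-2.606, -1.754, 0.001]
force: [0.1, -0.9, 0.4]
finger_gap: 0.0532
gripper_force: 0.0
[-4.46344022e-01 -3.47661028e-02  1.74790860e+00 -6.34437941e-04
  1.42883273e+00 -5.93677834e-02] [ 0.49988288 -0.21184024  0.36050636] [ 0.52972369 -0.1416037   0.48818416] [-0.11263609 -0.27460159 -0.95493826] 284.3538988587221
```

View pics/w1.png

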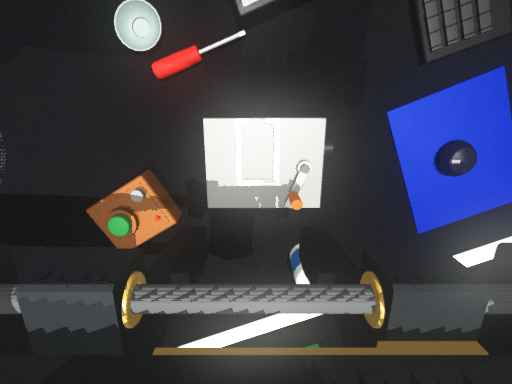

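The wrist view shows the stage deck upright with corners at (204,118) and (326,208), the pocket at (258,152), the pivot at (304,167) and the knob at (296,201). I'll fit the deck and rims with depth.

```bash
python3 - <<'E'
from h import *
d=pickle.load(open('pics/w1.pkl','rb'))
m=np.zeros(d['depth'].shape,bool);m[105:225,190:345]=1
p=pts(d,m);print(np.histogram(p[:,2],[-.01,.01,.05,.056,.058,.06,.062,.064,.066,.068,.07,.08,.12])[0])
def rect(q,n):
    r=cv2.minAreaRect((q[:,:2]*1000).astype(np.float32));b=cv2.boxPoints(r);print(n,len(q),r,b.round(0).tolist())
rect(p[(p[:,2]>.056)&(p[:,2]<.069)],'deck')
# in stage coords
o=np.array([.5056,-.2121,0]);q=np.stack([(p-o)@SX,(p-o)@SY,p[:,2]],1)
r=q[(q[:,2]>.0645)&(q[:,2]<.0685)&(abs(q[:,0])<60e-3)&(abs(q[:,1])<40e-3)]*1000
for lo,hi,ax in((-60,-35,0),(35,60,0),(-40,-20,1),(20,40,1)):
    s=r[(r[:,ax]>lo)&(r[:,ax]<hi)&(abs(r[:,1-ax])<(20 if ax==0 else 36))];print(ax,lo,len(s),np.median(s,0).round(1), (np.percentile(s[:,ax],[3,97]).round(1),np.polyfit(s[:,1-ax],s[:,ax],1).round(4)) if len(s)>5 else'')
k=pts(d,hsv(d,*C['orange'],(280,185,310,215)));print('knob',k[k[:,2]>.11].mean(0),len(k))
E
```

```text
[7780  171   14   28 1068 6995  903  129  532  357  322  214]
deck 9935 ((509.0979309082031, -235.9709014892578), (139.97164916992188, 180.5540313720703), 67.91670989990234) [[399.0, -267.0], [566.0, -335.0], [619.0, -205.0], [452.0, -137.0]]
0 -60 51 [-45.3  -9.9  67.4] (array([-48.2, -42.3]), array([ 4.80000e-03, -4.51707e+01]))
0 35 121 [46.2  0.5 67.2] (array([43.2, 51.1]), array([2.14000e-02, 4.67662e+01]))
1 -40 217 [  1.1 -25.9  67.3] (array([-29.6, -22.1]), array([ 5.80000e-03, -2.57828e+01]))
1 20 218 [ 0.5 29.5 67.3] (array([26.2, 33.9]), array([1.00000e-03, 2.98505e+01]))
knob [ 0.53371254 -0.29246768  0.11661583] 93
```

```bash
cat >> h.py <<'E'
P0=np.array([.507,-.2135,.06]);SY=np.array([.9267,-.3759,0]);SX=np.cross(SY,U)
TR=tool(CXr,CZr,.5236)
E
python3 - <<'E'
from h import *
from rig import env
s=env.observe();G=np.array([.523,.370,.131])
go(s,G-.14*TR[:,2],TR)
E
```

```text
row [ 48.61 -26.38  12.21] [-0.286  0.659  0.785]
```

```bash
python3 -m pendant '[[5,-3,0,0,0,0],[10,-6,0,0,0,0.1],[15,-9,2,-0.05,0.1,0.2],[20,-11,4,-0.1,0.2,0.3],[25,-13,6,-0.14,0.3,0.4],[30,-16,8,-0.17,0.4,0.5],[35,-19,9,-0.2,0.5,0.6],[40,-22,11,-0.24,0.57,0.68],[45,-25,12,-0.286,0.659,0.785],[48.6,-26.4,12.2,-0.286,0.659,0.785],[48.6,-26.4,12.2,-0.286,0.659,0.785],[48.6,-26.4,12.2,-0.286,0.659,0.785],[48.6,-26.4,12.2,-0.286,0.659,0.785],[48.6,-26.4,12.2,-0.286,0.659,0.785]]'
python3 - <<'E'
from h import *
from rig import env
d=env.get_image('wrist');pickle.dump(d,open('pics/w2.pkl','wb'));cv2.imwrite('pics/w2.png',d['image'][...,::-1])
s=env.observe();print(s['joint_pos'],s['ee_pos']);go(s,np.array([.523,.370,.131])-.14*TR[:,2],TR)
E
```

```text
clock: 3.28
ee_pos: [0.439, 0.3378, 0.2386]
tcp_rot: [-2.794, -0.515, -1.018]
force: [0.0, 0.6, -0.1]
finger_gap: 0.0526
gripper_force: 0.0
[ 0.75213041 -0.28456554  2.32690295 -0.53436944  0.49844533  2.35317271] [0.43906754 0.33776361 0.23882342]
row [-0.05 -0.01  0.04] [ 0.001 -0.001 -0.001]
```

View pics/w2.png

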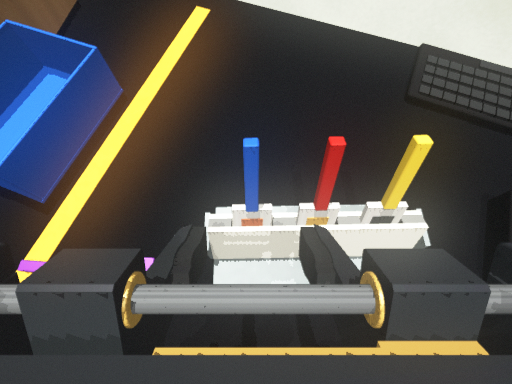

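The wrist view shows the blue handle upright at columns 244–259 and rows 138–210, above its copper specimen, so the grasp is well centred. I'll measure the handle axis and the rack yaw.

```bash
python3 - <<'E'
from h import *
from rig import env
d=pickle.load(open('pics/w2.pkl','rb'));T={}
for n,b in dict(blue=(235,130,265,215),red=(310,130,350,212),yellow=(380,130,435,212)).items():
    p=pts(d,hsv(d,*C[n],b)); p=p[(p[:,2]>.08)&(p[:,2]<.2)]
    q=np.stack([p@RX,p@RY,p[:,2]],1)*1000;T[n]=p.mean(0)
    f=np.polyfit(q[:,2],q[:,1],1);print(n,len(p),p.mean(0).round(4),'z',q[:,2].min().round(),q[:,2].max().round(),'RXmean',q[:,0].mean().round(1),'RY',q[:,1].min().round(1),q[:,1].max().round(1),f.round(3),np.polyfit(q[:,2],q[:,0],1).round(3))
v=T['blue']-T['yellow'];print(np.degrees(np.arctan2(-v[0],v[1])))
G=np.array([.523,.370,.131]);print((G@RX)*1000,G@RY*1000)
E
```

```text
blue 1049 [0.5246 0.3709 0.148 ] z 98.0 180.0 RXmean 622.4 RY 152.2 166.2 [9.00000e-03 1.57803e+02] [4.03000e-01 5.62809e+02]
red 1228 [0.5522 0.3039 0.1477] z 98.0 181.0 RXmean 624.3 RY 78.5 92.9 [2.0000e-03 8.6423e+01] [3.9700e-01 5.6572e+02]
yellow 1428 [0.579  0.2363 0.1442] z 96.0 180.0 RXmean 625.2 RY 4.4 19.4 [-0.    14.094] [3.73000e-01 5.71331e+02]
22.008559262583187
620.6325146204072 158.88449199324089
```

```bash
python3 -m pendant '[[0,0,4,0,0,0],[0,0,8,0,0,0],[0,0,11,0,0,0],[0,0,13,0,0,0],[0,0,14,0,0,0],[0,0,14,0,0,0],[0,0,14,0,0,0]]'
python3 - <<'E'
from h import *
from rig import env
s=env.observe();print(s['joint_pos']);go(s,np.array([.523,.370,.131]),TR)
E
```

```text
clock: 4.2
ee_pos: [0.5259, 0.3674, 0.139]
tcp_rot: [-2.792, -0.526, -0.995]
force: [-0.3, 0.1, 0.5]
finger_gap: 0.0527
gripper_force: 0.0
[ 0.65687837  0.04187918  2.25223231 -0.77143906  0.24855171  2.55131469]
row [-0.65 -0.34  0.5 ] [-0.011  0.012  0.003]
```

Joint 6 is at its limit, so I'll use a steeper tool tilt (0.70 rad).

```bash
sed -i 's/TR=tool(CXr,CZr,.5236)/TR=tool(CXr,CZr,.70);G=np.array([.523,.370,.131])-.004*CXr/' h.py
python3 - <<'E'
from h import *
from rig import env
s=env.observe();go(s,G-.05*TR[:,2],TR);go(s,G,TR)
E
```

```text
row [ 0.52 -0.4  -4.63] [-0.011 -0.164  0.004]
row [-0.3  -0.34  0.3 ] [-0.011 -0.164  0.004]
```

```bash
python3 -m pendant '[[0,-0.3,-2,0,0,0],[0.5,-0.4,-4.6,-0.01,-0.08,0],[0.5,-0.4,-4.6,-0.01,-0.16,0],[0.5,-0.4,-4.6,-0.01,-0.16,0],[0.5,-0.4,-4.6,-0.01,-0.16,0]]'
python3 - <<'E'
from h import *
from rig import env
s=env.observe();print(s['joint_pos']);go(s,G-.05*TR[:,2],TR);go(s,G,TR)
E
```

```text
clock: 4.82
ee_pos: [0.5004, 0.3615, 0.1765]
tcp_rot: [-2.897, -0.542, -0.78]
force: [0.2, 0.1, -0.6]
finger_gap: 0.0529
gripper_force: 0.0
[ 0.66145392 -0.02258823  2.168581   -0.30502351  0.50912052  2.0922891 ]
row [ 0.13  0.01 -0.11] [-0.    -0.004  0.005]
row [0.11 0.01 4.9 ] [-0.    -0.004  0.005]
```

Good margin now. I'll advance and grip.

```bash
python3 -m pendant '[[0,0,2,0,0,0],[0.1,0,4,0,0,0],[0.1,0,4.9,0,0,0],[0.1,0,4.9,0,0,0],[0.1,0,4.9,0,0,0]]' && python3 -m pendant '[[0,0,0,0,0,0],[0,0,0,0,0,0],[0,0,0,0,0,0],[0,0,0,0,0,0],[0,0,0,0,0,0],[0,0,0,0,0,0]]' 1 55
python3 - <<'E'
from h import *
from rig import env
s=env.observe();print(s['joint_pos']);go(s,G,TR)
for L in(.03,.07,.11): go(s,s['ee_pos']-L*CXr,Ro.from_rotvec(s['tcp_rot']).as_matrix())
E
```

```text
clock: 5.45
ee_pos: [0.5245, 0.371, 0.1353]
tcp_rot: [-2.896, -0.542, -0.779]
force: [-0.2, 1.0, 0.1]
finger_gap: 0.0525
gripper_force: 0.0
clock: 6.2
ee_pos: [0.5247, 0.3711, 0.1352]
tcp_rot: [-2.896, -0.542, -0.779]
force: [-0.1, 0.4, -0.0]
finger_gap: 0.0131
gripper_force: 55.0
[ 0.64597082  0.08152999  2.15083617 -0.34347699  0.42305653  2.1258562 ]
row [-0.08  0.04  0.  ] [-0.001 -0.003  0.005]
row [ 2.3   0.01 -1.93] [0. 0. 0.]
row [ 5.37  0.02 -4.49] [0. 0. 0.]
row [ 8.44  0.03 -7.06] [0. 0. 0.]
```

```bash
python3 -m pendant '[[0.8,0,-0.65,0,0,0],[1.6,0,-1.3,0,0,0],[2.4,0,-2,0,0,0],[3.2,0,-2.7,0,0,0],[4,0,-3.35,0,0,0],[4.8,0,-4,0,0,0],[5.6,0,-4.7,0,0,0],[6.4,0,-5.35,0,0,0],[7.2,0,-6,0,0,0],[8.4,0,-7.05,0,0,0],[8.4,0,-7.05,0,0,0],[8.4,0,-7.05,0,0,0]]'
python3 - <<'E'
from h import *
from rig import env
s=env.observe();print(s['joint_pos'])
d=env.get_image('wrist');pickle.dump(d,open('pics/w3.pkl','wb'));cv2.imwrite('pics/w3.png',d['image'][...,::-1])
E
```

```text
clock: 7.7
ee_pos: [0.5593, 0.3846, 0.238]
tcp_rot: [-2.897, -0.542, -0.778]
force: [-0.1, 0.5, -1.7]
finger_gap: 0.0134
gripper_force: 55.0
[ 0.62677213  0.02705883  1.99371532 -0.22309904  0.62288758  1.97605957]
```

View pics/w3.png

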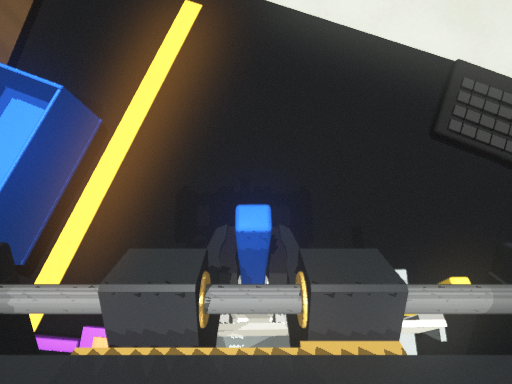

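The handle is held between the pads at (253,205–285) and the carrier is clear of the rack. I'll check how the handle sits in the hand.

```bash
python3 - <<'E'
from h import *
from rig import env
s=env.observe();A=Ro.from_rotvec(s['tcp_rot']).as_matrix()
d=pickle.load(open('pics/w3.pkl','rb'))
p=pts(d,hsv(d,*C['blue'],(230,195,280,290)));q=(p-s['ee_pos'])@A
# carrier-nominal frame about TCP
B=tool(np.array([1.,0,0]),U,.70)   # tool axes in carrier frame
c=q@B.T*1000;c=c[(abs(c[:,1])<15)&(c[:,0]<0)&(c[:,0]>-70)]
print(len(c),np.percentile(c,[1,50,99],axis=0).round(1))
for a,b in((-60,-40),(-40,-30),(-30,-20),(-20,-10),(-10,0)):
    e=c[(c[:,0]>a)&(c[:,0]<b)]
    if len(e)>5:print(a,b,len(e),np.percentile(e[:,2],[5,50,95]).round(1),np.percentile(e[:,1],[2,98]).round(1))
E
```

```text
1948 [[-47.8  -5.6  -6.5]
 [-38.8   1.3   4.7]
 [ -1.4   8.9   5.5]]
-60 -40 936 [-5.5  0.6  5.1] [-5.4  7.9]
-40 -30 320 [4.  4.9 5.3] [-5.5  7.7]
-30 -20 267 [4.1 4.9 5.4] [-5.4  7.7]
-20 -10 220 [3.5 5.  5.4] [-5.4  8.9]
-10 0 205 [-8.1  5.   5.4] [-6.  10.8]
```

```bash
cat >> h.py <<'E'
TS=tool(SX,U,.70)
def TP(h):return P0-.0835*SX-.0012*SY+(.0065+h)*U
E
python3 - <<'E'
from h import *
from rig import env
s=env.observe();A=Ro.from_rotvec(s['tcp_rot']).as_matrix()
go(s,s['ee_pos']+.11*U,A)
for f in (.25,.5,.75,1):
    p0=s['ee_pos']+.11*U;p1=TP(.12)
    go(s,p0+(p1-p0)*f+U*.08*np.sin(np.pi*f)*0,A@Ro.from_rotvec(f*Ro.from_matrix(A.T@TS).as_rotvec()).as_matrix())
E
```

```text
row [ 5.5   0.02 -9.53] [0. 0. 0.]
row [-1.03 11.94 -8.62] [-0.019 -0.288 -0.216]
row [-7.56 23.86 -7.71] [-0.037 -0.575 -0.432]
row [-14.09  35.78  -6.81] [-0.056 -0.863 -0.648]
row [-20.62  47.7   -5.9 ] [-0.074 -1.151 -0.863]
```

```bash
python3 -m pendant '[[2.5,0,-4.2,0,0,0],[5,0,-8.4,0,0,0],[7.3,0,-12.7,0,0,0],[5.5,4,-12,-0.005,-0.09,-0.07],[3.3,8,-11.5,-0.012,-0.19,-0.14],[0.5,12,-11.2,-0.019,-0.288,-0.216],[-1.8,16,-11,-0.025,-0.38,-0.29],[-4.5,20,-10,-0.031,-0.48,-0.36],[-6.6,23.9,-9.3,-0.037,-0.575,-0.432],[-9.2,28,-8,-0.044,-0.67,-0.5],[-11.5,32,-7.5,-0.05,-0.765,-0.575],[-14.1,35.8,-6.8,-0.056,-0.863,-0.648],[-16,39,-6.5,-0.062,-0.96,-0.72],[-18,43,-6.2,-0.068,-1.06,-0.79],[-20.6,47.7,-5.9,-0.074,-1.15,-0.863],[-20.6,47.7,-5.9,-0.074,-1.15,-0.863],[-20.6,47.7,-5.9,-0.074,-1.15,-0.863],[-20.6,47.7,-5.9,-0.074,-1.15,-0.863]]'
python3 - <<'E'
from h import *
from rig import env
s=env.observe();print(s['joint_pos']);go(s,TP(.12),TS);go(s,TP(.03),TS)
d=env.get_image('wrist');pickle.dump(d,open('pics/w4.pkl','wb'));cv2.imwrite('pics/w4.png',d['image'][...,::-1])
E
```

```text
clock: 10.0
ee_pos: [0.5387, -0.1345, 0.1876]
tcp_rot: [2.189, 1.474, -0.793]
force: [-0.3, 0.2, -1.7]
finger_gap: 0.0129
gripper_force: 55.0
[ 0.05175075  0.28378194  1.86247867 -0.63512925  1.37826912  0.68721839]
row [-0.05 -0.09  0.19] [ 0.002 -0.003 -0.001]
row [ 5.72 -0.11  7.09] [ 0.002 -0.003 -0.001]
```

View pics/w4.png

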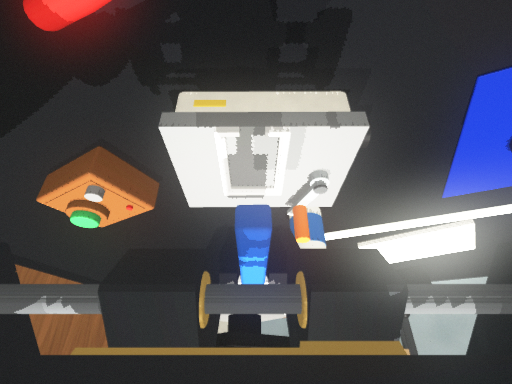

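The upside-down wrist view from the notch side shows the pocket at (252,160) and the handle at columns 236–271. I'll compare both in stage axes from this one image, so camera bias cancels.

```bash
python3 - <<'E'
from h import *
d=pickle.load(open('pics/w4.pkl','rb'))
f=lambda p:np.stack([(p-P0)@SX,(p-P0)@SY,p[:,2]],1)*1000
m=np.zeros(d['depth'].shape,bool);m[90:207,160:370]=1
q=f(pts(d,m));r=q[(q[:,2]>64.5)&(q[:,2]<68.8)&(abs(q[:,0])<58)&(abs(q[:,1])<38)]
for lo,hi,ax in((-60,-35,0),(35,60,0),(-40,-20,1),(20,40,1)):
    s=r[(r[:,ax]>lo)&(r[:,ax]<hi)&(abs(r[:,1-ax])<(20 if ax==0 else 36))];print(ax,lo,len(s),(np.median(s,0).round(1),np.percentile(s[:,ax],[3,97]).round(1)) if len(s) else'')
k=q[(q[:,2]>55)&(q[:,2]<63)];print('deck',np.percentile(k,[1,99],axis=0).round(1),np.median(k[:,2]))
b=f(pts(d,hsv(d,*C['blue'],(230,200,276,285))));b=b[b[:,2]>150]
for a in range(-140,-80,10):
    e=b[(b[:,0]>a)&(b[:,0]<a+10)]
    if len(e)>20:print(a,len(e),np.percentile(e[:,1],[2,98]).round(1),np.median(e[:,2]).round(1))
print(b[:,0].min())
E
```

```text
0 -60 153 (array([-49.3, -10.7,  67.7]), array([-50.8, -45.1]))
0 35 219 (array([44. ,  0.3, 67. ]), array([41.4, 48.7]))
1 -40 374 (array([ -5.6, -27.3,  67.7]), array([-31.4, -23.9]))
1 20 383 (array([-5.3, 28.1, 67.8]), array([24.5, 32.1]))
deck [[-50.7 -78.1  55.8]
 [ 85.9  98.7  62.2]] 61.017407387155906
-140 346 [-5.   6.5] 188.9
-130 932 [-5.8  7.3] 192.2
-120 297 [-5.7  7.4] 193.8
-110 206 [-5.9  7.4] 193.7
-100 163 [-6.2  8.3] 193.7
-90 51 [-6.5  8. ] 193.3
-141.84709828955715
```

```bash
python3 -m pendant '[[1,-0.02,1.5,0,0,0],[2.2,-0.05,3,0,0,0],[3.5,-0.05,4.5,0,0,0],[4.7,-0.05,6,0,0,0],[5.7,-0.05,7.1,0,0,0],[6.35,-0.05,7.85,0,0,0],[6.65,-0.05,8.25,0,0,0],[6.65,-0.05,8.25,0,0,0],[6.65,-0.05,8.25,0,0,0]]'
python3 - <<'E'
from h import *
from rig import env
s=env.observe();go(s,TP(.0)+.0004*SY,TS)
d=env.get_image('scene');cv2.imwrite('pics/s2.png',cv2.resize(d['image'][200:300,140:230],(720,800),interpolation=2)[:600,:,::-1])
E
```

```text
clock: 11.18
ee_pos: [0.5373, -0.1371, 0.0816]
tcp_rot: [2.189, 1.473, -0.795]
force: [-0.4, -0.7, -1.7]
finger_gap: 0.0134
gripper_force: 55.0
row [ 1.07 -0.02  1.07] [ 0.002 -0.002 -0.001]
```

View pics/s2.png

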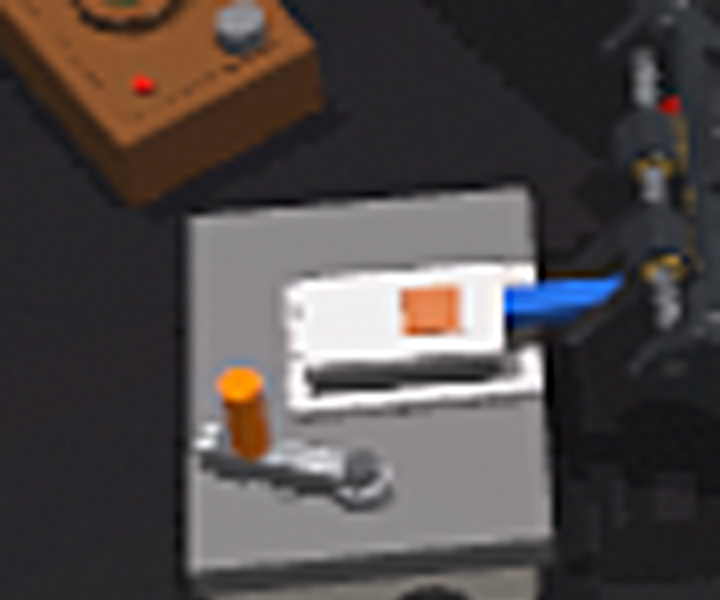

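The plate hovers specimen up over the pocket, with the copper square at (430,310) of the crop and parallel to the rims. I'll lower it slowly.

```bash
python3 -m pendant '[[0.3,-0.02,0.25,0,0,0],[0.5,-0.02,0.5,0,0,0],[0.7,-0.02,0.7,0,0,0],[0.85,-0.02,0.85,0,0,0],[1.0,-0.02,1.0,0,0,0],[1.07,-0.02,1.07,0,0,0],[1.07,-0.02,1.07,0,0,0],[1.07,-0.02,1.07,0,0,0]]'
python3 - <<'E'
from h import *
from rig import env
s=env.observe();go(s,TP(.0)+.0004*SY,TS)
d=env.get_image('scene');pickle.dump(d,open('pics/s3.pkl','wb'))
m=np.zeros(d['depth'].shape,bool);m[225:270,160:210]=1
p=pts(d,m);q=np.stack([(p-P0)@SX,(p-P0)@SY,p[:,2]],1)*1000
for a in range(-35,36,10):
    print(a,[ (np.median(e[:,2]).round(1) if len(e)>2 else None) for b in(-15,-5,5,15) for e in[q[(abs(q[:,0]-a)<5)&(abs(q[:,1]-b)<5)]]])
E
```

```text
clock: 12.22
ee_pos: [0.5373, -0.1359, 0.0665]
tcp_rot: [2.189, 1.473, -0.796]
force: [-1.4, 2.8, 5.9]
finger_gap: 0.0131
gripper_force: 55.0
row [ 0.02  0.03 -0.01] [ 0.001 -0.001 -0.001]
-35 [np.float64(67.7), np.float64(68.7), np.float64(67.6), np.float64(66.5)]
-25 [np.float64(67.7), np.float64(67.2), np.float64(67.8), np.float64(66.8)]
-15 [np.float64(65.8), np.float64(67.4), np.float64(70.5), np.float64(67.3)]
-5 [np.float64(67.2), np.float64(68.8), np.float64(70.9), np.float64(68.5)]
5 [np.float64(64.2), np.float64(68.0), np.float64(68.0), np.float64(66.4)]
15 [np.float64(67.8), np.float64(65.8), np.float64(68.1), np.float64(68.7)]
25 [np.float64(67.5), np.float64(68.1), np.float64(67.9), np.float64(66.9)]
35 [np.float64(67.8), np.float64(67.7), np.float64(71.1), np.float64(69.0)]
```

Plate top is flat at 68 mm, so it's seated. Release and back off along the tool.

```bash
python3 -m pendant '[[0,0,0,0,0,0],[0,0,0,0,0,0],[0,0,0,0,0,0],[0,0,0,0,0,0],[0,0,0,0,0,0]]' 0.5 && python3 -m pendant '[[0,0,-1,0,0,0],[0,0,-3,0,0,0],[0,0,-6,0,0,0],[0,0,-10,0,0,0],[0,0,-14,0,0,0],[0,0,-14,0,0,0]]'
python3 - <<'E'
from h import *
from rig import env
d=env.get_image('top');pickle.dump(d,open('pics/t2.pkl','wb'))
b=hsv(d,*C['blue'],(310,140,370,200));v,u=np.nonzero(b);p=ray(d,u,v,.072);q=np.stack([(p-P0)@SX,(p-P0)@SY],1)*1000
print(len(q),np.percentile(q,[2,50,98],axis=0).round(1))
k=pts(d,hsv(d,*C['orange'],(370,160,405,195)));print('knob',k[k[:,2]>.11].mean(0))
s=env.observe();print(s['joint_pos'])
PV=P0+.022*SX+.07*SY;K=lambda q,r=.045:PV+r*np.sin(q)*SX-r*np.cos(q)*SY
for q in(1.14,0):print(q,K(q))
E
```

```text
clock: 12.9
ee_pos: [0.5371, -0.1358, 0.0657]
tcp_rot: [2.189, 1.474, -0.796]
force: [-0.5, 0.7, 0.4]
finger_gap: 0.044
gripper_force: 0.0
clock: 13.65
ee_pos: [0.5742, -0.05, 0.1771]
tcp_rot: [2.188, 1.473, -0.785]
force: [0.1, -0.4, -0.7]
finger_gap: 0.0441
gripper_force: 0.0
180 [[-126.5   -9.7]
 [ -86.4   -1.7]
 [ -43.1    6.2]]
knob [ 0.53150166 -0.29100466  0.11529861]
[ 0.17563998  0.37423612  1.76663333 -0.58224353  1.43995672  0.77102324]
1.14 [ 0.53081489 -0.29102796  0.06      ]
0 [ 0.5218977 -0.2432849  0.06     ]
```

```bash
cat >> h.py <<'E'
PV=P0+.022*SX+.07*SY
def K(q,r=.045,z=.11):
    k=PV+r*np.sin(q)*SX-r*np.cos(q)*SY;k[2]=z;return k
YT=np.array([.182,-.983,0]);YT/=np.linalg.norm(YT);TK=np.stack([np.cross(YT,-U),YT,-U],1)
E
python3 - <<'E'
from h import *
from rig import env
d=pickle.load(open('pics/t2.pkl','rb'));m=np.zeros(d['depth'].shape,bool);m[165:215,405:465]=1
p=pts(d,m);p=p[p[:,2]>.08];print('bottle',p.min(0),p.max(0))
s=env.observe();go(s,s['ee_pos']+.08*U,Ro.from_rotvec(s['tcp_rot']).as_matrix());go(s,K(1.14,z=.22),TK)
E
```

```text
bottle [ 0.48423139 -0.46047434  0.08040385] [ 0.53502312 -0.41241892  0.14381796]
row [-5.13  0.04 -6.14] [0. 0. 0.]
row [-21.15   5.14  11.83] [0.353 0.633 0.96 ]
```

```bash
python3 -m pendant '[[-2.5,0,-3,0,0,0],[-5,0,-5,0.05,0.09,0.13],[-8,1,-3,0.1,0.18,0.27],[-11,2,0,0.15,0.27,0.41],[-14,3,3,0.2,0.36,0.54],[-17,4,6,0.25,0.45,0.68],[-20,4.8,9.5,0.3,0.54,0.82],[-21.15,5.1,11.8,0.353,0.633,0.96],[-21.15,5.1,11.8,0.353,0.633,0.96],[-21.15,5.1,11.8,0.353,0.633,0.96],[-21.15,5.1,11.8,0.353,0.633,0.96]]' 0.6
python3 - <<'E'
from h import *
from rig import env
s=env.observe();print(s['joint_pos']);go(s,K(1.14),TK)
A=Ro.from_rotvec(s['tcp_rot']).as_matrix()
E
```

```text
clock: 15.08
ee_pos: [0.5292, -0.2905, 0.2186]
tcp_rot: [3.128, 0.289, -0.008]
force: [0.1, 0.8, 0.4]
finger_gap: 0.0352
gripper_force: 0.0
[-0.54151227  0.16036847  1.80204398 -0.00363715  1.18332874  0.84641489]
row [ 0.21  0.08 10.85] [-0.     0.005  0.001]
```

```bash
python3 -m pendant '[[0.2,0.1,3,0,0,0],[0.2,0.1,6,0,0,0],[0.2,0.1,9,0,0,0],[0.2,0.1,10.8,0,0,0],[0.2,0.1,10.8,0,0,0],[0.2,0.1,10.8,0,0,0]]'
python3 - <<'E'
from h import *
from rig import env
s=env.observe()
for q in(1.14,.9,.7,.5,.3,.15,.04,-.02):
    go(s,K(q)-.0096*YT,TK)
E
```

```text
clock: 15.82
ee_pos: [0.5314, -0.2927, 0.1119]
tcp_rot: [3.127, 0.286, -0.005]
force: [-0.0, -0.7, -1.0]
finger_gap: 0.0352
gripper_force: 0.0
row [-0.03 -1.13  0.19] [ 0.001  0.003 -0.001]
row [-0.5  -2.1   0.19] [ 0.001  0.003 -0.001]
row [-0.7  -2.98  0.19] [ 0.001  0.003 -0.001]
row [-0.73 -3.87  0.19] [ 0.001  0.003 -0.001]
row [-0.58 -4.76  0.19] [ 0.001  0.003 -0.001]
row [-0.36 -5.39  0.18] [ 0.001  0.003 -0.001]
row [-0.13 -5.83  0.18] [ 0.001  0.003 -0.001]
row [ 0.01 -6.06  0.18] [ 0.001  0.003 -0.001]
```

```bash
python3 -m pendant '[[0,-0.6,0,0,0,0],[0,-1.1,0,0,0,0],[-0.3,-1.6,0,0,0,0],[-0.5,-2.1,0,0,0,0],[-0.6,-2.55,0,0,0,0],[-0.7,-3,0,0,0,0],[-0.7,-3.4,0,0,0,0],[-0.7,-3.9,0,0,0,0],[-0.65,-4.3,0,0,0,0],[-0.6,-4.75,0,0,0,0],[-0.5,-5.1,0,0,0,0],[-0.35,-5.4,0,0,0,0],[-0.15,-5.8,0,0,0,0],[-0.1,-5.9,0,0,0,0],[-0.1,-5.9,0,0,0,0]]'
python3 - <<'E'
from h import *
from rig import env
d=env.get_image('scene');pickle.dump(d,open('pics/s4.pkl','wb'))
cv2.imwrite('pics/s4.png',cv2.resize(d['image'][200:290,140:230],(600,600),interpolation=2)[...,::-1])
E
```

```text
clock: 17.7
ee_pos: [0.5189, -0.2344, 0.1107]
tcp_rot: [-3.129, -0.285, 0.007]
force: [-1.3, -0.2, -0.6]
finger_gap: 0.0354
gripper_force: 0.0
```

View pics/s4.png

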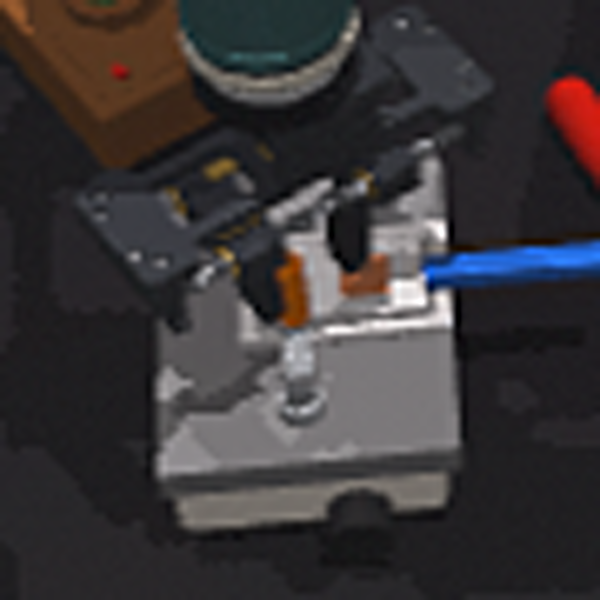

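The bar now points over the plate, with the pivot at (300,405) and the knob at (292,290) of the crop. I'll nudge a little further to feel the stop.

```bash
python3 -m pendant '[[0.05,-0.1,0,0,0,0],[0.1,-0.2,0,0,0,0],[0.1,-0.2,0,0,0,0]]'; python3 -m pendant '[[0.05,-0.1,0,0,0,0],[0.1,-0.2,0,0,0,0],[0.1,-0.2,0,0,0,0]]'
```

```text
clock: 18.12
ee_pos: [0.5192, -0.2329, 0.1107]
tcp_rot: [3.128, 0.284, -0.007]
force: [-0.7, -2.5, 0.2]
finger_gap: 0.0351
gripper_force: 1.0
clock: 18.5
ee_pos: [0.5193, -0.2325, 0.1107]
tcp_rot: [3.125, 0.285, -0.009]
force: [-3.8, -9.5, -1.3]
finger_gap: 0.0356
gripper_force: 4.3
```

Stop met (about 10 N). Back off, rise, check the clamp and aim at the button.

```bash
python3 -m pendant '[[0,0.5,0,0,0,0],[0,0.9,0,0,0,0],[0,0.9,-3,0,0,0],[0,0.9,-7,0,0,0],[0,0.9,-12,0,0,0],[0,0.9,-12,0,0,0]]' 
python3 - <<'E'
from h import *
from rig import env
d=env.get_image('scene');T=pickle.load(open('pics/t2.pkl','rb'))
k=pts(d,hsv(d,*C['orange'],(160,215,210,270)));k=k[(k[:,2]>.09)&(k[:,2]<.12)];print('knob',k.mean(0),len(k),K(0),K(.12))
g=pts(T,hsv(T,*C['green'],(255,140,290,170)));print('btn z',np.percentile(g[:,2],[5,50,95]))
g=g[g[:,2]>np.percentile(g[:,2],95)-.006];B=np.array([(g[:,0].min()+g[:,0].max())/2,(g[:,1].min()+g[:,1].max())/2,np.median(g[:,2])]);print(B,g.mean(0),np.ptp(g,axis=0))
g2=pts(d,hsv(d,*C['green'],(250,220,285,255)));g2=g2[g2[:,2]>.06];print('scene',g2.mean(0),np.percentile(g2[:,2],[50,98]),np.ptp(g2,axis=0))
s=env.observe();print(s['joint_pos']);R=TK
B[2]=0;go(s,B+.15*U,R)
E
```

```text
clock: 19.25
ee_pos: [0.5253, -0.2403, 0.2363]
tcp_rot: [3.124, 0.284, 0.007]
force: [0.2, -0.5, -0.7]
finger_gap: 0.0354
gripper_force: 0.0
knob [ 0.52537969 -0.24345013  0.10850373] 21 [ 0.5218977 -0.2432849  0.11     ] [ 0.5201726  -0.24839872  0.11      ]Traceback (most recent call last):
  File "<stdin>", line 5, in <module>
    return _quantile_unchecked(
        a, q, axis, out, overwrite_input, method, keepdims, weights)
    return _ureduce(a,
                    func=_quantile_ureduce_func,
    ...<5 lines>...
                    overwrite_input=overwrite_input,
                    method=method)
    r = func(a, **kwargs)
    result = _quantile(arr,
                       quantiles=q,
    ...<2 lines>...
                       out=out,
                       weights=wgt)
    slices_having_nans = np.isnan(arr[-1, ...])
                                  ~~~^^^^^^^^^
IndexError: index -1 is out of bounds for axis 0 with size 0
```

Clamp is closed. The arm hid the button in that top image, so I'll use the first one.

```bash
python3 - <<'E'
from h import *
from rig import env
T=pickle.load(open('pics/top.pkl','rb'));d=pickle.load(open('pics/scene.pkl','rb'))
g=pts(T,hsv(T,*C['green'],(255,140,290,170)));print('btn z',np.percentile(g[:,2],[5,50,95]))
g=g[g[:,2]>.063];print(len(g),g.mean(0),np.ptp(g,axis=0))
g2=pts(d,hsv(d,*C['green'],(250,220,285,255)));print(len(g2));g2=g2[g2[:,2]>.063];print('scene',g2.mean(0),np.ptp(g2,axis=0))
s=env.observe();print(s['joint_pos']);B=g.mean(0);B[2]=.15;go(s,B,TK)
E
```

```text
btn z [0.05992118 0.06604328 0.06964982]
101 [0.59673238 0.0158792  0.06653289] [0.03272957 0.03157137 0.00803751]
87
scene [0.5996511  0.01555723 0.0671851 ] [0.03631224 0.03138535 0.01172418]
[-0.47115442  0.09369789  1.84871332 -0.00229563  1.19762478  0.91886031]
row [ 11.79 -23.83   8.27] [ 0.003  0.    -0.001]
```

```bash
python3 -m pendant '[[2,-4,0,0,0,0],[4.5,-9,0,0,0,0],[7,-14,1,0,0,0],[9,-19,3,0,0,0],[11.9,-23.8,6,0,0,0],[11.9,-23.8,9,0,0,0],[11.9,-23.8,12,0,0,0],[11.9,-23.8,13.5,0,0,0],[11.9,-23.8,13.5,0,0,0],[11.9,-23.8,13.5,0,0,0]]' 1 20
```

```text
clock: 20.55
ee_pos: [0.5963, 0.016, 0.096]
tcp_rot: [3.128, 0.284, -0.005]
force: [-0.3, 0.0, 0.2]
finger_gap: 0.0006
gripper_force: 0.0
```

Tip is about 1 cm above the button. Press.

```bash
python3 -m pendant '[[0,0,0.5,0,0,0],[0,0,0.9,0,0,0],[0,0,1.2,0,0,0],[0,0,1.4,0,0,0],[0,0,1.4,0,0,0],[0,0,1.4,0,0,0]]'
```

```text
clock: 21.3
ee_pos: [0.5962, 0.0161, 0.0818]
tcp_rot: [3.128, 0.284, -0.005]
force: [0.4, -1.1, 3.8]
finger_gap: 0.0004
gripper_force: 2.2
```

```bash
python3 -m pendant '[[0,0,0.15,0,0,0],[0,0,0.3,0,0,0],[0,0,0.3,0,0,0],[0,0,0.3,0,0,0]]'
```

```text
clock: 21.8
ee_pos: [0.5963, 0.0161, 0.0807]
tcp_rot: [3.128, 0.285, -0.005]
force: [-4.3, -1.7, 16.5]
finger_gap: 0.0005
gripper_force: 8.5
```

16.5 N is well past the spring force, so the button has bottomed. Retreat and check.

```bash
python3 -m pendant '[[0,0,-1,0,0,0],[0,0,-4,0,0,0],[0,0,-9,0,0,0],[0,0,-14,0,0,0],[0,0,-14,0,0,0],[0,0,-14,0,0,0],[0,0,-14,0,0,0]]'
python3 - <<'E'
from rig import env
import cv2
d=env.get_image('scene');cv2.imwrite('pics/s5.png',cv2.resize(d['image'][130:290,130:360],(800,556),interpolation=2)[...,::-1])
E
```

```text
clock: 22.68
ee_pos: [0.5944, 0.0165, 0.2154]
tcp_rot: [-3.128, -0.285, 0.015]
force: [-0.4, 0.6, -0.7]
finger_gap: 0.0006
gripper_force: 0.0
```

View pics/s5.png

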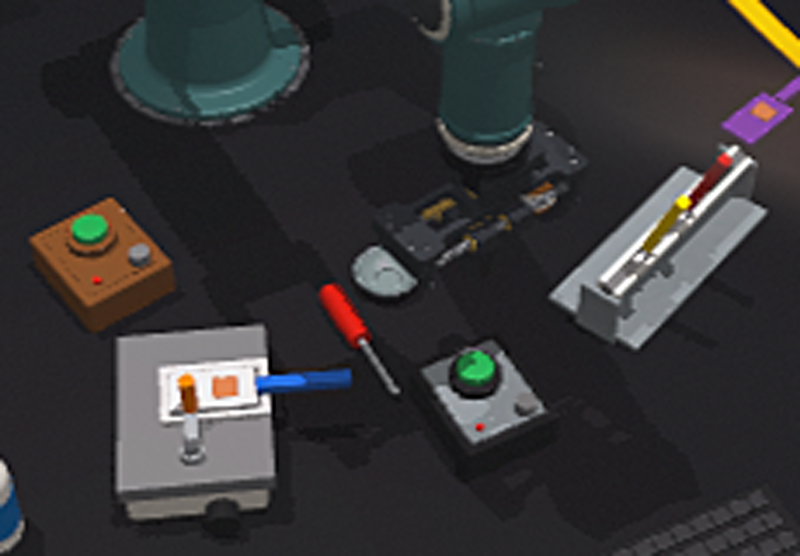

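The plate is seated at (215,388) with its handle out through the notch. The clamp lies across it, the button at (475,370) is up again, and the other things are undisturbed.

```bash
python3 -c "
from rig import env
print(env.sign_off())"
```

```text
the job is handed in; nothing more can be done
None
```

I seated the blue carrier specimen side up in the pocket, let go of it, swung the clamp to its stop, pressed the start button until it bottomed, and handed the job in at about 23 s; the verdict was not shown to me.

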